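# Lid the soap melter, refit its knob and hold it pressed

## Task

Put the lid on the melter's pot so that it sits seated and level, and let go of it. Then refit the loose control knob: turn it to match the flat of the D-shaft on the console, push it fully home, press knob and shaft down together against the spring as far as they go, and finish while still holding the knob pressed down. Leave everything else on the table where it is.

Things in the scene. Friction and masses are not known exactly. Their poses are not given: they have to be found in the camera images.
- pot_rim (a point): Centre of the mouth of the melter's steel pot, at rim height (102 mm above the table). Pot 144 mm outside, 130 mm inside diameter. The melter is one fixed white unit, 310 x 150 mm: pot on its left half (+y), control console on its right. Axes are the unit's: z up, x to its rear (away from the robot at yaw 0). The shaft stands 170 mm from the pot's centre along -y.
- shaft_top (a point): Centre of the top end of the upright steel D-shaft on the console, 82 mm above the table when free, 24 mm above the console's flat top. 18 mm in diameter with one flat, 4 mm from the axis, along its whole length; top edge chamfered 2 mm. +x points out of the flat (same as the unit's +x), z up. It cannot turn, only be pushed down.
- shaft (a joint): How far the shaft is pushed down: 0 free, 0.006 at its stop (m). A spring resists: 8 N starts it moving, 14 N holds it at the stop; let go, it springs back up.
- lid_grip (a point): Loose aluminium lid, about 220 g, lying flat, right side up: centre of its black round grip (28 mm diameter, 28 mm high), 33 mm above the lid's underside. Flange 150 mm in diameter, its lower face 10 mm above the underside; below it a tapered centring plug, 122 mm in diameter, that goes inside the pot. Seated, the flange rests on the rim and this point is 23 mm above the rim. z up.
- knob_mid (a point): Loose black knob, about 60 g, standing bore down: its centre, 24 mm above its underside. Round skirt 50 mm in diameter, 20 mm high; on it a grip bar 28 mm high, 16 mm thick (across y), running along x from -22 mm to a pointed nose at +25 mm, sides parallel from -22 to +13 mm. A white line on top marks the nose half. z up.
- knob_bore (a point): Centre of the mouth of the D-shaped bore in the knob's underside, on the knob's axis, 24 mm below knob_mid. Bore 16 mm deep, 19.5 mm in diameter, its flat 4.75 mm from the axis on the nose side (+x): the nose must point the way the shaft's flat faces. Fully home, knob_mid is 8 mm above the shaft's top end, whether the shaft is pressed or not.
- mould_mid (a point): Bystander: red six-cell soap mould, 150 x 200 x 45 mm; its centre.
- jug_mid (a point): Bystander: pink jug with a handle, 116 mm in diameter, 120 mm high; its centre.
- soap_a_mid (a point): Bystander: yellow bar of soap, 80 x 55 x 26 mm; its centre.
- soap_b_mid (a point): Bystander: off-white bar of soap, 80 x 55 x 26 mm; its centre.
- jar_mid (a point): Bystander: amber jar, 56 mm in diameter, 70 mm high; its centre.
- oil_mid (a point): Bystander: green oil bottle, 60 mm in diameter, 170 mm high; its centre.
- spatula_grip (a point): Bystander: spatula, 240 mm long, lying flat; a point on its handle.
Things that resemble listed ones, but are neither listed nor needed, are in the scene too. What is shaped like the part that bears lid_grip but yellow is not meant. Of the things that look like the part that bears knob_mid, the larger one is meant.

How it is judged:
On the way, in this order (a step that is already met when the one before it is completed fails the run):
1. the lid sits seated and level on the pot, let go (horizontal distance between lid_grip and pot_rim below 0.008 m and z of lid_grip in the frame of pot_rim between 0.019 and 0.026 m and angle between lid_grip's own z axis and vertical below 0.04 rad and contact force between the fingers and lid below 0.05 N), for 0.2 s.
2. the knob is fully home on the D-shaft, its flat matched, the lid still seated (horizontal distance between knob_mid and shaft_top below 0.0025 m and z of knob_mid in the frame of shaft_top below 0.0105 m and angle between the x axis of knob_mid and the x axis of shaft_top, either way round below 0.35 rad and angle between knob_mid's own z axis and vertical below 0.12 rad and horizontal distance between lid_grip and pot_rim below 0.008 m and z of lid_grip in the frame of pot_rim between 0.019 and 0.026 m and angle between lid_grip's own z axis and vertical below 0.04 rad), for 0.2 s.
At the end, for the whole second after the job is handed in: Lid on the pot, untouched: within 8 mm of centre, grip 19-26 mm above the rim, level to 0.04 rad. Knob on the shaft: within 2.5 mm and 0.35 rad, its centre at most 10.5 mm above the shaft top, upright, gripped or pressed by the fingers (over 5 N), shaft down over 4 mm; both at rest (all of step 2 and value of joint shaft above 0.004 m and contact force between the fingers and knob above 5 N and contact force between the fingers and lid below 0.05 N and linear speed of each of knob, lid below 0.01 m/s); the arm keeps its last pose, push and grip.
It fails at once if a bystander is moved more than 30 mm (distance of any of mould_mid, jug_mid, soap_a_mid, soap_b_mid, jar_mid, oil_mid, spatula_grip from where it was at the start of the episode above 0.03 m).
It also fails if it takes over 58 s, if anything falls off the work surface, if the arm or the gripper's body presses on something with over 40 N, if the wrist force passes 120 N, or if a joint passes its speed limit or range.

## Robot

A 6-joint arm with a two-finger parallel gripper is mounted at the origin on the work surface. World frame = base frame: x ahead of the robot, y to its left, z up, the work surface at z = 0. Lengths are in m, angles in rad, forces in N, time in s.
With the tool pointing down it reaches from about 0.35 to 0.775 m from the base axis. Payload 7.3 kg.
Tool frame: the origin (TCP) lies on the centre line of the jaws, within the pads' length; the fingertips stand 17 mm ahead of it and the grasp point (between the pads) lies 2 mm behind it (robot.tip_extent is the distance from the TCP to the fingertips, in m); z points along the fingers, y is the line along which they close (so a half turn about z gives the same grasp; the last joint's range is limited). The gripper opens to 92 mm and grips with 3 to 60 N. Pads are 19 mm wide; open, the fingers measure 130 mm over their backs; the gripper's body (75 mm by 190 mm) begins 47 mm behind the grasp point.
Start: joints at [-1.404, 0.342, 1.524, -0, 1.275, -0.146], TCP at [0.162, -0.5, 0.21] pointing down, gripper open.
Joint ranges: [-2.53, 2.53], [-0.77, 2.02], [0.04, 2.7], [-1, 4.14], [0.28, 2.66], [-3.11, 3.11]. Speed limits (rad/s): [2.57, 2.57, 3.14, 3.14, 3.14, 3.14].

## Interface

Orientations are given as [roll, pitch, yaw] about the fixed x, y, z axes, in that order (R = Rz(yaw) Ry(pitch) Rx(roll)).
In Python, from cell import robot gives the robot as it stands.
- The arm moves only by the tool step_arm, never from a script. Its argument "motion" is a list of rows, each a list of 2 entries, a list of its own where there are three numbers: the shift along the tool's x, y, z in units of 60 mm (1.0 is 60 mm), then the turn about the tool's z in rad. In form: [[[x, y, z], spin], ...]. A call has 1 to 10 rows; each row is the pose to reach, as a shift and turn from the pose commanded when the call began, along the tool's axes at that moment; what a row does not reach only later rows make up. A row lasts 1/8 s, in which the tool goes at most 62.5 mm and 10.7 degrees, less where a joint would pass 70% of its speed; a pose out of reach is approached as far as the arm can. A call with a gripper value outside its range is refused whole. "hand" is the closure in counts, from 0 (fully open) to 255 (shut), set as the call begins (left out, the last holds). The fingers move at their own pace and stop on an object; "squeeze" is the grip in N (left out, the last holds). Time passes only in rows, so rows that repeat a pose let the fingers close. It gives the time, the measured TCP pose, the force, the opening and the grip force at its end, in the units of the state.
- robot.observe(): the state, without advancing time (a new reading comes with each control period).
- robot.read_camera(name): name is "side" or "top"; returns a dict with "pixels" (480x640x3 uint8, red, green, blue), "intrinsics" (3x3 intrinsics, pixels), "k1" (the pictures are not rectified: a ray, as slopes to the right and down, at radius r is drawn at 1 + k1 r^2 times it, then the intrinsics apply), "xyz" and "rotation" of the camera in the world. Camera axes: x right, y up, looking along -z (the intrinsics and any distortion apply to the point x, -y, -z); pixel columns grow to the right and rows downward; lengths in m; the calibration is good to about 2 mm. A picture is of the moment at which its call begins. There is no depth.
- robot.hand_in(): hands the job in; it is judged then, once.
The state is a dict: "time": time; "qpos": joint angles; "qvel": joint speeds; "joint_efforts": joint torques, N m; "tool_pos": TCP position; "tool_rot": TCP orientation; "contact_force": force on the tool from outside, world axes, zero at the start; "torque": the same for the moment, N m; "opening": finger opening in m; "grip_force": force on a finger pad.
Only numpy, scipy, OpenCV 4.12 (cv2) and the standard library are available. Lean on these libraries where they do the work, as an engineer would, in place of code of your own. Each camera call takes 0.05 s, during which the arm holds its last target. There are 200 camera calls.

## Working session

There is one attempt and no reset: what is moved stays moved. The work goes in short steps, Python scripts to look and compute and a tool call to move; the robot and the scene stay as the last step left them, time stands still between calls to the robot, and variables do not carry over. Pictures are saved under pics/ and viewed, at most 10 in all, crops included, and the job is handed in when it is done.

Besides the shell and the picture viewer there is one more tool, called after "Call:" as a command line: name --argument value ..., lists and objects as JSON in quotes. step_arm: Moves the arm, as the interface text tells. Its arguments: {"type":"object","properties":{"motion":{"type":"array"},"hand":{"type":"number"},"squeeze":{"type":"number"}},"required":["motion"]}

```bash
mkdir -p pics; ls; cat > h.py <<'E'
import numpy as np, cv2
from cell import robot
def snap(n,f=None):
    c=robot.read_camera(n)
    if f: cv2.imwrite(f,c["pixels"][:,:,::-1]); np.savez(f[:-4]+'.npz',**c)
    return c
def load(f): return dict(np.load(f))
def dist(c): return np.array([float(c["k1"]),0,0,0])
def ray(c,u,v):
    p=cv2.undistortPointsIter(np.array([[[u,v]]],float),c["intrinsics"],dist(c),None,None,(3,50,1e-10))[0,0]
    d=c["rotation"]@np.array([p[0],-p[1],-1]); return np.array(c["xyz"]),d/np.linalg.norm(d)
def atz(c,u,v,z):
    o,d=ray(c,u,v); return o+d*(z-o[2])/d[2]
def tri(a,b):
    (o1,d1),(o2,d2)=a,b
    s=np.linalg.lstsq(np.c_[d1,-d2],o2-o1,rcond=None)[0]
    p,q=o1+s[0]*d1,o2+s[1]*d2
    return (p+q)/2,np.linalg.norm(p-q)
def proj(c,P):
    P=np.atleast_2d(P); q=(P-c["xyz"])@c["rotation"]; q=q*[1,-1,-1]
    return cv2.projectPoints(q,np.zeros(3),np.zeros(3),c["intrinsics"],dist(c))[0][:,0]
E
python3 - <<'E'
from h import *
for n in("top","side"):
    c=snap(n,f"pics/{n}0.png"); print(n,c["xyz"],c["rotation"],c["intrinsics"],c["k1"])
print(robot.observe(), robot.tip_extent)
E
```

```text
pics
top [ 0.39977586 -0.05895947  1.16662421] [ 0.11025138  0.02838803 -1.59756222] [[446.87842565   0.         321.31600547]
 [  0.         446.87842565 238.40865534]
 [  0.           0.           1.        ]] -0.10362363622091082
side [-0.16320655  0.73455373  0.66418857] [ 1.06903803 -0.01184224 -2.43027336] [[532.22429677   0.         320.56740397]
 [  0.         532.22429677 241.11191923]
 [  0.           0.           1.        ]] -0.026162116446746028
{'time': 0.1, 'qpos': array([-1.40401162e+00,  3.42691730e-01,  1.52490795e+00, -3.08459026e-05,
        1.27541739e+00, -1.46025231e-01]), 'qvel': array([-0.00089317, -0.000266  , -0.0017661 ,  0.00039497,  0.00073101,
        0.00036649]), 'joint_efforts': array([ 9.94116308e-04, -4.32005918e+01, -2.44696087e+01,  7.18706776e-02,
        5.25936135e-02, -3.98784800e-05]), 'tool_pos': array([ 0.16149419, -0.49913768,  0.20969913]), 'tool_rot': array([-3.14017911e+00, -1.78078873e-04,  3.12818809e-01]), 'contact_force': array([-0.37329467, -0.267723  ,  0.32645224]), 'torque': array([-0.00719233, -0.05272329,  0.04540164]), 'grip_force': 0.0, 'opening': 0.09180474874921637} 0.017
```

View pics/top0.png

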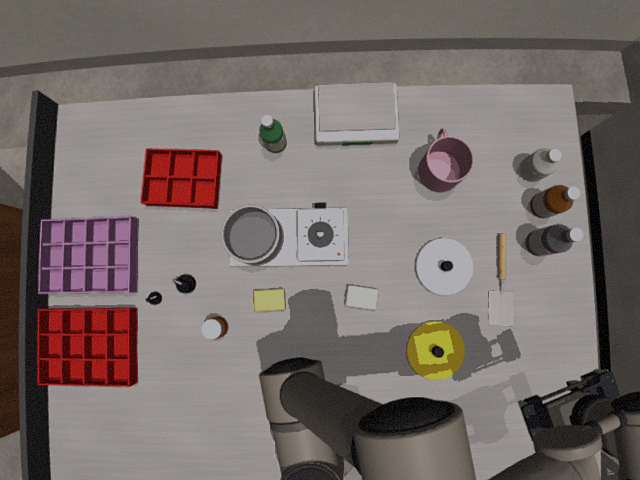

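View pics/side0.png

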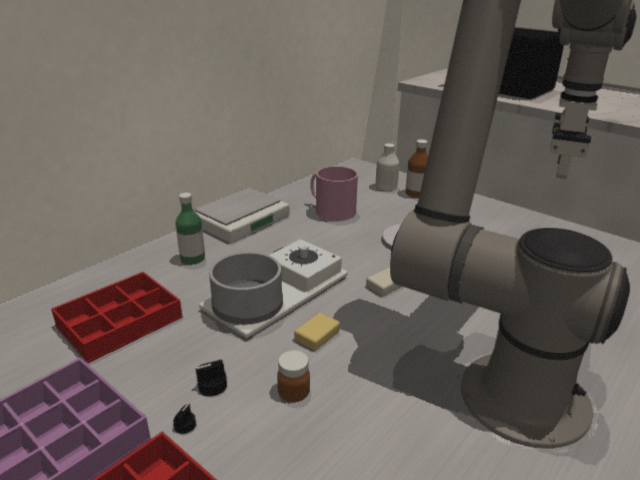

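The top view shows the pot at (251,235), the shaft at (320,234), the lid's black grip at (447,266), the large knob at (185,284) and the small one at (153,298). In the side view the knob is at (211,377), the shaft near (303,255), and the arm hides most of the lid. The camera "rotation" is roll/pitch/yaw, so I'll fix the helper and view enlarged crops.

```bash
sed -i 's/^from cell import robot/from cell import robot\nfrom scipy.spatial.transform import Rotation as Ro/; s/    return c$/    return fix(c)/; s/^def load.*/def fix(c):\n    c=dict(c); c["rotation"]=Ro.from_euler("xyz",c["rotation"]).as_matrix(); return c\ndef load(f): return fix(np.load(f))/' h.py
python3 - <<'E'
from h import *
t=cv2.imread('pics/top0.png'); s=cv2.imread('pics/side0.png')
def crop(im,u,v,w,h,k): return cv2.resize(im[v:v+h,u:u+w],None,fx=k,fy=k,interpolation=cv2.INTER_CUBIC)
def g(a): return np.clip(a.astype(float)**0.6*255**0.4,0,255).astype(np.uint8)
# each cell 260x290
A=crop(t,155,260,65,50,4)   # knob top
B=crop(t,285,205,65,65,4)   # console
C=crop(t,411,233,65,65,4)   # lid
D=crop(s,180,350,65,50,4)
E=crop(s,275,235,65,65,4)
F=crop(s,380,215,65,65,4)
top=np.hstack([cv2.resize(x,(260,x.shape[0])) for x in(B,C,E)])
bot=np.hstack([A,D,crop(s,380,215,65,50,4)])
cv2.imwrite('pics/crops.png',g(np.vstack([top,bot])))
c=load('pics/top0.npz'); d=load('pics/side0.npz')
print('knob',tri(ray(c,185,284),ray(d,211,377)))
print('shaft',tri(ray(c,320,234),ray(d,303,255)))
print('pot',atz(c,251,235,.102),'lid',atz(c,447,266,.04))
E
```

```text
knob (array([0.42042322, 0.33059092, 0.01841757]), np.float64(0.004496107059827617))
shaft (array([ 0.53483581, -0.02730415,  0.06148097]), np.float64(0.0018446300477962126))
pot [0.53181493 0.13783246 0.102     ] lid [ 0.44588508 -0.34541651  0.04      ]
```

View pics/crops.png

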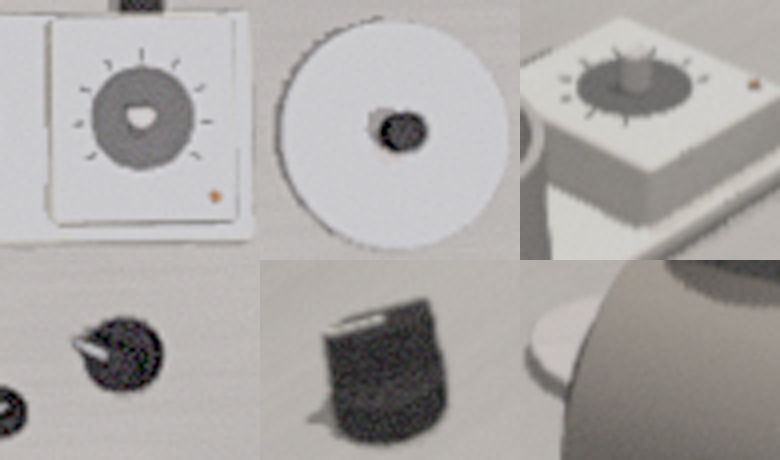

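The crops show the D-shaft's top in the top view near (320,234.5) with its flat facing up in the image (+x). The knob's white line points left and slightly up, with its nose at (173,280). Next I'll fit the outlines to models.

```bash
cat > fit.py <<'E'
from h import *
from scipy.optimize import minimize
def hull(cam,P,sh,m):
    q=proj(cam,P); h=cv2.convexHull(q.astype(np.float32)); cv2.fillConvexPoly(m,np.round(h*4*16).astype(np.int32),1,shift=4)
a=np.linspace(0,2*np.pi,60,endpoint=False); ci=np.c_[np.cos(a),np.sin(a)]
def cyl(r,z0,z1): return np.vstack([np.c_[ci*r,np.full(60,z)] for z in(z0,z1)])
bar2=np.array([[-.022,-.008],[.013,-.008],[.025,0],[.013,.008],[-.022,.008]])
bar=np.vstack([np.c_[bar2,np.full(5,z)] for z in(.02,.048)])
def fit(cams,masks,parts,p0,yaw=True,s=.01):
    ms=[cv2.resize(m.astype(np.uint8),None,fx=4,fy=4,interpolation=cv2.INTER_LINEAR) for m in masks]
    def cost(p,full=False):
        R=Ro.from_euler('z',p[2] if yaw else 0).as_matrix(); t=np.array([p[0],p[1],p[-1] if len(p)>(3 if yaw else 2) else 0]); o=[]
        for c,m in zip(cams,ms):
            r=np.zeros_like(m)
            for P in parts: hull(c,P@R.T+t,None,r)
            o.append((r&m).sum()/(r|m).sum())
        return o if full else -sum(o)
    st=np.vstack([p0]+[np.array(p0)+np.eye(len(p0))[i]*(.3 if yaw and i==2 else s) for i in range(len(p0))])
    r=minimize(cost,p0,method='Nelder-Mead',options=dict(initial_simplex=st,maxiter=400,xatol=1e-5,fatol=1e-6))
    return r.x,cost(r.x,True)
def box(m,u,v,w,h):
    o=np.zeros_like(m); o[v:v+h,u:u+w]=m[v:v+h,u:u+w]; return o
def biggest(m):
    n,l,s,_=cv2.connectedComponentsWithStats(m.astype(np.uint8)); return l==1+np.argmax(s[1:,4])
E
python3 - <<'E'
from fit import *
c=load('pics/top0.npz'); d=load('pics/side0.npz')
v=lambda k:k['pixels'].max(2).astype(int)
k1=box(v(c)<75,166,266,36,32); k2=box(v(d)<60,190,352,40,45)
# white line is bright: fill holes by closing
def fl(m): return biggest(cv2.morphologyEx(m.astype(np.uint8),cv2.MORPH_CLOSE,np.ones((5,5))))
k1,k2=fl(k1),fl(k2); print(k1.sum(),k2.sum())
K=[cyl(.025,0,.02),bar]
for y0 in(1.2,1.9):
    for cs,ms in(([c,d],[k1,k2]),([c],[k1]),([d],[k2])): print('knob',fit(cs,ms,K,[.42,.33,y0]))
print('knob z free',fit([c,d],[k1,k2],K,[.42,.33,1.6,0.0]))
# lid: bright flange in top
L=biggest(cv2.morphologyEx(box(v(c)>150,405,230,80,75).astype(np.uint8),cv2.MORPH_CLOSE,np.ones((15,15)))); print(L.sum())
l=box(v(c)>185,405,230,80,75); print(l.sum())
for th in(185,195,205):
    l=biggest(box(v(c)>th,405,230,80,75)); l=cv2.morphologyEx(l.astype(np.uint8),cv2.MORPH_CLOSE,np.ones((21,21)))
    print('lid',th,fit([c],[l],[cyl(.075,.01,.013)],[.446,-.345],False))
G=biggest(box(v(c)<60,436,256,22,20)); print('grip',G.sum(),fit([c],[G],[cyl(.014,.019,.047)],[.446,-.345],False))
E
```

```text
308 827
knob (array([0.41996346, 0.33102907, 1.17609031]), [np.float64(0.8822032357753136), np.float64(0.846008348552048)])
knob (array([0.41966498, 0.32995355, 0.83024816]), [np.float64(0.8932501834189288)])
knob (array([0.42043027, 0.33320396, 1.3626296 ]), [np.float64(0.8638826483414828)])
knob (array([0.42078475, 0.33144837, 1.63989528]), [np.float64(0.8652495045937669), np.float64(0.8471624395735382)])
knob (array([0.42009289, 0.33037142, 2.1542864 ]), [np.float64(0.8842643300474626)])
knob (array([0.42088777, 0.33276678, 1.4720813 ]), [np.float64(0.8654625141111627)])
knob z free (array([ 0.4208217 ,  0.33133072,  1.15172623, -0.00393006]), [np.float64(0.8884002199010446), np.float64(0.86429938617913)])
6000
0Traceback (most recent call last):
  File "<stdin>", line 16, in <module>
  File "fit.py", line 24, in biggest
    n,l,s,_=cv2.connectedComponentsWithStats(m.astype(np.uint8)); return l==1+np.argmax(s[1:,4])
                                                                              ~~~~~~~~~^^^^^^^^^
    return _wrapfunc(a, 'argmax', axis=axis, out=out, **kwds)
    return bound(*args, **kwds)
ValueError: attempt to get argmax of an empty sequence
```

```bash
python3 - <<'E'
from fit import *
c=load('pics/top0.npz'); d=load('pics/side0.npz')
v=lambda k:k['pixels'].max(2).astype(int)
print(v(c)[266,405:485:3]); print(v(c)[235,215:290:2]); print(v(c)[228:241,313:328])
def line(k,u,vv,w,h,th):
    m=box(v(k)>th,u,vv,w,h); ys,xs=np.nonzero(m); return np.c_[xs,ys]
# white line: bright pixels well inside knob
pt=line(c,175,279,10,8,90); ps=line(d,197,360,18,10,110)
print(pt.tolist()); print(ps.tolist()); 
for nm,k,uv in(('t',c,[(175,281),(181.75,284.25)]),('s',d,[(197.5,368),(211.25,364.5)])):
    P=[atz(k,*q,.048) for q in uv]; e=P[0]-P[1]; print(nm,P,np.arctan2(e[1],e[0]),np.linalg.norm(e))
print('shaft',tri(ray(c,320.25,234.5),ray(d,304.25,247)),atz(c,320.25,234.5,.082),atz(d,304.25,247,.082))
for th in(150,155,160,165):
    l=cv2.morphologyEx(box(v(c)>th,405,230,80,75).astype(np.uint8),cv2.MORPH_OPEN,np.ones((3,3)))
    if l.sum()<500: continue
    l=cv2.morphologyEx(biggest(l).astype(np.uint8),cv2.MORPH_CLOSE,np.ones((21,21)))
    print('lid',th,l.sum(),fit([c],[l],[cyl(.075,.01,.013)],[.446,-.345],False))
G=biggest(box(v(c)<60,436,256,22,20)); print('grip',G.sum(),fit([c],[G],[cyl(.014,.019,.047)],[.446,-.345],False))
E
```

```text
[158 155 150 121 172 179 177 178 176 179 180 122   6  42  41  31 147 177
 179 178 178 177 177 153 156 156 154]
[157 157 154 156 117  55  69  80 116 116 116 115 116 116 116 114 119 117
 114 117 118 115 121 112 120 116 115 118 115 120  70 164  85  62 109 179
 177 175]
[[ 78  77  70  77  74  78  74  76  79  71  77  72  75  78  78]
 [ 73  79  71  74  75  79  79  72  78  76  76  82  79  77  78]
 [ 78  72  75  70  65  67  73  69  59  71  78  74  78  78  73]
 [ 73  74  68  48  63  70  71  75  81  76  69  76  80  76  75]
 [ 73  77  68  71 134 148 156 153 162 150 103  75  78  78  80]
 [ 82  76  70  88 165 180 182 185 180 179 157  83  72  74  76]
 [ 76  76  68  79 149 175 179 181 181 178 144  75  73  78  79]
 [ 81  72  70  73 104 171 179 180 178 165 100  75  75  73  73]
 [ 76  79  78  71  56 103 142 160 140  99  75  67  78  77  78]
 [ 77  72  79  74  56  65  75  77  80  70  74  81  79  83  77]
 [ 77  74  75  79  64  64  64  60  65  78  77  81  80  83  74]
 [ 78  75  77  73  76  71  61  72  75  80  76  77  81  77  76]
 [ 74  81  76  78  78  79  85  82  76  76  83  81  81  77  78]]
[[175, 280], 
[... 1220 characters left out ...]
ay([0.4293854 , 0.35151661, 0.048     ]), array([0.41898071, 0.33072194, 0.048     ])] 1.1068657841379403 0.023252445062262088
shaft (array([ 0.53128222, -0.02824122,  0.08299072]), np.float64(0.002630822199409054)) [ 0.53036515 -0.02903711  0.082     ] [ 0.53366086 -0.02891172  0.082     ]
lid 150 3959 (array([ 0.44644851, -0.36684282]), [np.float64(0.6714854090383122)])
lid 155 2577 (array([ 0.44654639, -0.34884782]), [np.float64(0.937424565964163)])
lid 160 2510 (array([ 0.44722026, -0.34772457]), [np.float64(0.9430781202103327)])
lid 165 2486 (array([ 0.44685622, -0.3469033 ]), [np.float64(0.9343349765313583)])
grip 92 (array([ 0.44578828, -0.34506306]), [np.float64(0.6976744186046512)])
```

```bash
cat > grad.py <<'E'
from fit import *
from scipy.ndimage import map_coordinates as mc, gaussian_filter as gf
from itertools import product
def gm(k,s=.8):
    g=gf(k['pixels'].astype(float).mean(2),s); return np.hypot(*np.gradient(g))
def sc(G,k,P):
    q=proj(k,P); return mc(G,[q[:,1],q[:,0]],order=1).mean()
def search(cams,circs,x0,R=.012,n=49):
    Gs=[gm(k) for k in cams]; g=np.linspace(-R,R,n); best=None
    for dx,dy in product(g,g):
        s=sum(sc(G,k,np.c_[ci*r+[x0[0]+dx,x0[1]+dy],np.full(60,z)]) for G,k in zip(Gs,cams) for r,z in circs)
        if best is None or s>best[0]: best=(s,x0[0]+dx,x0[1]+dy)
    return np.round(best,4)
E
python3 - <<'E'
from grad import *
c=load('pics/top0.npz'); d=load('pics/side0.npz')
for nm,cs in(('t',[c]),('s',[d]),('ts',[c,d])):
    print(nm,'pot',search(cs,[(.072,.102),(.065,.102)],[.532,.138]),search(cs,[(.072,.102)],[.532,.138]),search(cs,[(.065,.102)],[.532,.138]))
print('lid',search([c],[(.075,.013)],[.446,-.346]),search([c],[(.075,.010)],[.446,-.346]),'grip',search([c],[(.014,.047)],[.446,-.346]))
for nm,cs in(('t',[c]),('s',[d]),('ts',[c,d])): print(nm,'skirt',search(cs,[(.025,.02)],[.42,.331]))
# shaft D fit
v=lambda k:k['pixels'].max(2).astype(int)
th=np.linspace(0,2*np.pi,200)
def D(r,f,z):
    p=np.c_[np.minimum(r*np.cos(th),f),r*np.sin(th)]; return np.c_[p,np.full(200,z)]
m1=biggest(box(v(c)>125,312,227,17,14)); print(m1.sum())
for P in ([D(.007,.002,.082)],[D(.007,.004,.082)],[D(.009,.004,.080),D(.007,.002,.082)]):
    print('shaft top',fit([c],[m1],P,[.532,-.028],False,.004))
print(v(d)[240:262,294:316])
E
```

```text
t pot [45.0689  0.5365  0.1415] [22.2704  0.53    0.133 ] [31.6085  0.5365  0.1415]
s pot [33.2336  0.537   0.1435] [14.1761  0.5355  0.145 ] [20.4034  0.538   0.1425]
ts pot [75.8141  0.5365  0.142 ] [31.1404  0.5305  0.134 ] [50.7444  0.537   0.1415]
lid [13.7726  0.447  -0.347 ] [14.2438  0.447  -0.3475] grip [44.8871  0.4465 -0.342 ]
t skirt [40.8631  0.42    0.3265]
s skirt [17.1971  0.408   0.343 ]
ts skirt [48.4475  0.4205  0.327 ]
28
shaft top (array([ 0.53373999, -0.02884619]), [np.float64(0.7270642201834863)])
shaft top (array([ 0.5324487 , -0.02927076]), [np.float64(0.8639455782312925)])
shaft top (array([ 0.53285651, -0.0289281 ]), [np.float64(0.7704626334519573)])
[[150 152 155 162 172 179 178 178 175 163 158 150 145 147 147 147 146 146
  149 148 148 148]
 [154 163 170 178 179 178 182 180 182 180 175 164 157 150 147 149 145 151
  150 148 149 146]
 [171 178 181 180 181 181 182 181 182 182 182 179 174 166 165 156 148 151
  149 145 145 144]
 [181 180 181 180 182 181 182 182 181 182 183 184 180 181 177 172 162 159
  149 146 144 144]
 [182 180 179 182 181 181 183 182 181 184 
[... 932 characters left out ...]
7  84  87  77  65  67  66  68
   62  66  63  63]
 [ 62  64  63  62  61  56  71  81  83  85  85  87  89  79  68  65  68  67
   64  63  63  63]
 [ 60  62  61  55  57  49  65  76  84  85  84  87  84  76  68  67  66  69
   64  64  64  65]
 [ 64  64  61  54  50  47  55  68  73  78  81  80  76  65  64  67  64  65
   67  69  65  65]
 [ 64  63  62  62  58  54  55  53  62  64  67  66  62  63  65  66  67  64
   67  67  66  66]
 [ 64  63  66  66  63  63  64  62  62  62  60  58  64  66  64  66  63  66
   64  66  67  68]
 [ 62  63  62  68  63  65  67  65  64  65  62  66  65  65  67  67  65  65
   65  64  72  93]
 [ 71  66  65  62  62  65  65  67  69  64  61  64  65  65  67  63  67  68
   72  85 122 144]]
```

Estimates so far:

| Item | Position or yaw |
|---|---|
| lid | (0.446, -0.3455) |
| pot | (0.537, 0.142) |
| shaft | (0.533, -0.029) |
| knob | (0.420, 0.330), yaw about 1.11 |
| unit | yaw about -0.02 |

I'm moving above the lid now.

Call:
step_arm --motion '[[[5.3,-0.99,1.0],0.313],[[5.3,-0.99,1.0],0.313],[[5.3,-0.99,1.0],0.313],[[5.3,-0.99,1.0],0.313],[[5.3,-0.99,1.0],0.313],[[5.3,-0.99,1.0],0.313],[[5.3,-0.99,1.0],0.313],[[5.3,-0.99,1.0],0.313],[[5.3,-0.99,1.0],0.313]]' --hand 80 --squeeze 20

```text
time: 1.23
tool_pos: [0.445, -0.346, 0.1506]
tool_rot: [3.141, -0.0, -0.002]
contact_force: [0.4, -0.4, 0.6]
opening: 0.063
grip_force: 0.0
```

```bash
python3 - <<'E'
from h import *
s=robot.observe(); print(s['time'],s['tool_pos'],s['tool_rot'],s['contact_force'],s['opening'])
c=snap('top','pics/top1.png'); d=snap('side','pics/side1.png')
def g(a): return np.clip(a.astype(float)**0.6*255**0.4,0,255).astype(np.uint8)
a=c['pixels'][220:320,400:500,::-1]; b=d['pixels'][190:290,370:470,::-1]
cv2.imwrite('pics/c1.png',g(np.hstack([cv2.resize(x,(400,400),interpolation=2) for x in(a,b)])))
p=s['tool_pos']; print(proj(c,[p,p-[0,0,.017]]),proj(d,[p,p-[0,0,.017],[.446,-.3455,.047],[.446,-.3455,.019]]))
E
```

```text
1.225 [ 0.44498292 -0.34599894  0.15059523] [ 3.14119905e+00 -4.74647722e-05 -1.81200327e-03] [ 0.40439934 -0.35798931  0.62619717] 0.06302029230735028
[[459.37386813 264.00608179]
 [457.34514159 264.39888063]] [[417.09894683 187.7717531 ]
 [416.42794594 194.0900788 ]
 [412.68020446 225.05837774]
 [411.65525949 234.69044516]]
```

View pics/c1.png

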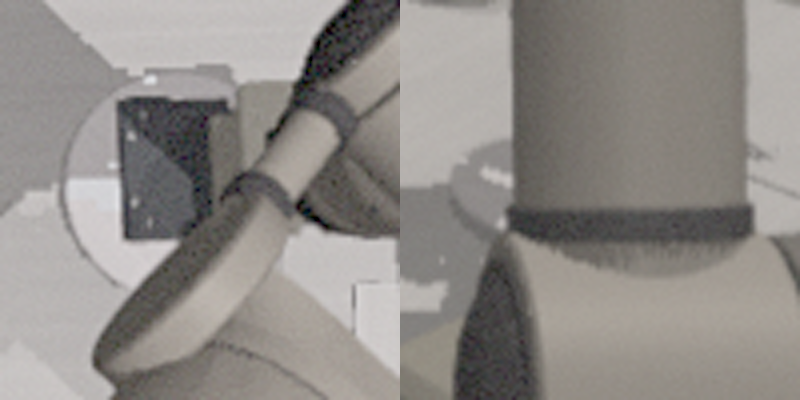

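In these crops the gripper is centred over the lid in the top view, and the upper arm hides the lid in the side view. I'll descend to grip height, where any force will show if the height is off.

Call:
step_arm --motion '[[[0.02,0,0.8],0],[[0.02,0,1.4],0],[[0.02,0,1.7],0],[[0.02,0,1.8],0],[[0.02,0,1.8],0]]'

```text
time: 1.95
tool_pos: [0.447, -0.3456, 0.0427]
tool_rot: [3.141, -0.0, -0.001]
contact_force: [0.9, 0.8, 0.2]
opening: 0.0629
grip_force: 0.0
```

Call:
step_arm --motion '[[[0,0,0],0],[[0,0,0],0],[[0,0,0],0],[[0,0,0],0],[[0,0,0],0],[[0,0,0],0]]' --hand 255

```text
time: 2.7
tool_pos: [0.4471, -0.3452, 0.0423]
tool_rot: [3.142, 0.0, -0.0]
contact_force: [-0.3, 0.6, 0.3]
opening: 0.0073
grip_force: 0.0
```

Call:
step_arm --motion '[[[0,0,-0.4],0],[[0,0,-1.2],0],[[0,0,-2.2],0],[[0,0,-3.2],0],[[0,0,-3.3],0],[[0,0,-3.3],0]]'

```text
time: 3.45
tool_pos: [0.4469, -0.345, 0.2401]
tool_rot: [3.142, 0.0, -0.0]
contact_force: [0.8, 0.1, 0.1]
opening: 0.0003
grip_force: 0.0
```

```bash
python3 - <<'E'
from h import *
c=snap('top','pics/top2.png'); d=snap('side','pics/side2.png')
a=c['pixels'][:,:,::-1]; b=d['pixels'][:,:,::-1]
cv2.imwrite('pics/c2.png',np.vstack([np.hstack([cv2.resize(x,(400,300)) for x in(a,b)]),cv2.resize(c['pixels'][215:315,390:523,::-1],(400,300)).repeat(1,1) if 0 else np.hstack([cv2.resize(c['pixels'][215:315,390:523,::-1],(400,300)),cv2.resize(d['pixels'][170:270,350:483,::-1],(400,300))])]))
E
```

```text
(no output)
```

View pics/c2.png

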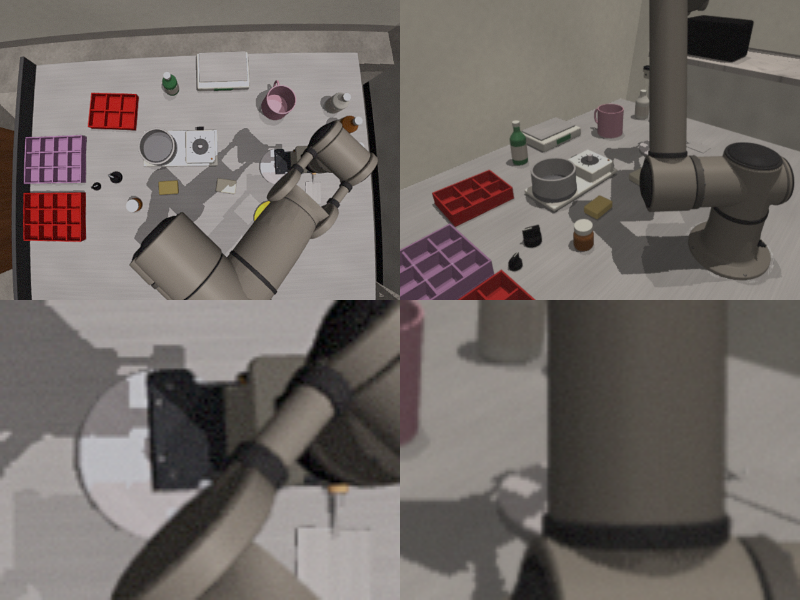

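The gripper shut on nothing, and the lid still lies on the table. I'll move the arm aside and look.

Call:
step_arm --motion '[[[0,-5,0],0],[[0,-5,0],0],[[0,-5,0],0],[[0,-5,0],0],[[0,-5,0],0],[[0,-5,0],0],[[0,-5,0],0],[[0,-5,0],0]]' --hand 60

```text
time: 4.55
tool_pos: [0.4471, -0.0463, 0.2397]
tool_rot: [3.142, 0.001, -0.002]
contact_force: [-0.4, 0.9, 0.8]
opening: 0.0695
grip_force: 0.0
```

```bash
python3 - <<'E'
from h import *
s=robot.observe(); print(s['tool_pos'],s['tool_rot'],s['opening'])
c=snap('top','pics/top3.png'); d=snap('side','pics/side3.png')
p=s['tool_pos']
for k in(c,d): print(proj(k,[p,p-[0,0,.017],p+[0,0.036,-.017],p-[0,.036,.017],[.446,-.3455,.033]]))
def g(a): return np.clip(a.astype(float)**0.6*255**0.4,0,255).astype(np.uint8)
f=lambda k,u,v:cv2.resize(k['pixels'][v:v+100,u:u+133,::-1],(400,300),interpolation=2)
cv2.imwrite('pics/c3.png',g(np.vstack([np.hstack([f(c,390,215),f(d,350,170)]),np.hstack([cv2.resize(k['pixels'][:,:,::-1],(400,300)) for k in(c,d)])])))
E
```

```text
[ 0.44705403 -0.04631794  0.23967659] [ 3.14156509e+00  1.18859179e-03 -1.96276722e-03] 0.06954562122508685
[[327.30129518 265.09736468]
 [327.42254666 265.50454681]
 [310.40055323 265.98306659]
 [344.47230227 265.0170068 ]
 [446.3420672  266.08884849]]
[[341.64331438 189.77557397]
 [341.38613777 197.49998104]
 [330.02411688 202.98796492]
 [352.25109465 192.25300931]
 [412.16542364 229.89794988]]
```

View pics/c3.png

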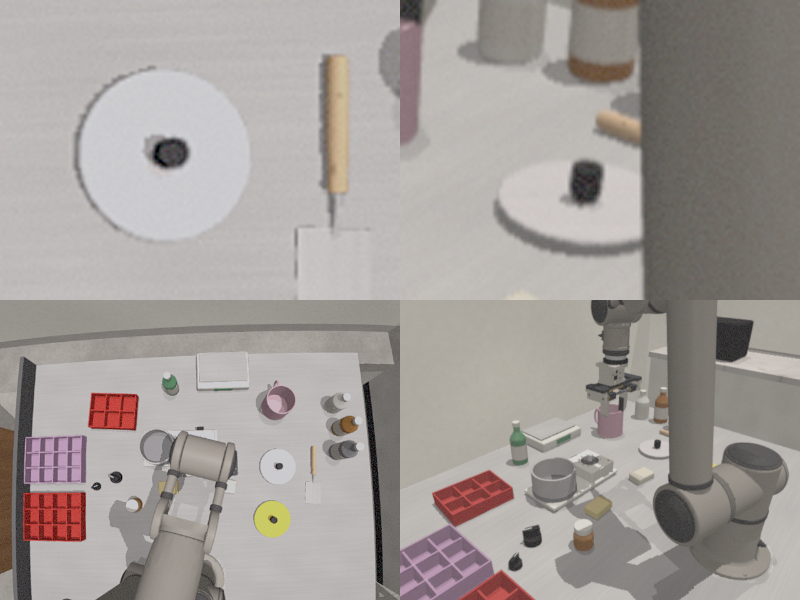

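The lid is where I measured it: the grip is at top (446.7,265.7) and side (412,230.7), and its heights agree with the text. So I'll check where the fingers really are against the reported TCP.

```bash
python3 - <<'E'
from h import *
c=load('pics/top3.npz'); d=load('pics/side3.npz')
p=np.array([ 0.44705403,-0.04631794,0.23967659])
im=cv2.resize(d['pixels'][130:230,280:413,::-1],None,fx=6,fy=6,interpolation=2)
im=np.clip(im.astype(float)**0.6*255**0.4,0,255).astype(np.uint8)
for q,col in zip(proj(d,[p,p-[0,0,.017],p+[0,.035,-.017],p-[0,.035,.017]]),[(0,0,255),(0,255,0),(255,0,0),(255,0,255)]):
    cv2.circle(im,tuple(int(x) for x in ((q-[280,130])*6+3)),4,col,-1)
cv2.imwrite('pics/c4.png',im[:600,:798])
E
```

```text
(no output)
```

View pics/c4.png

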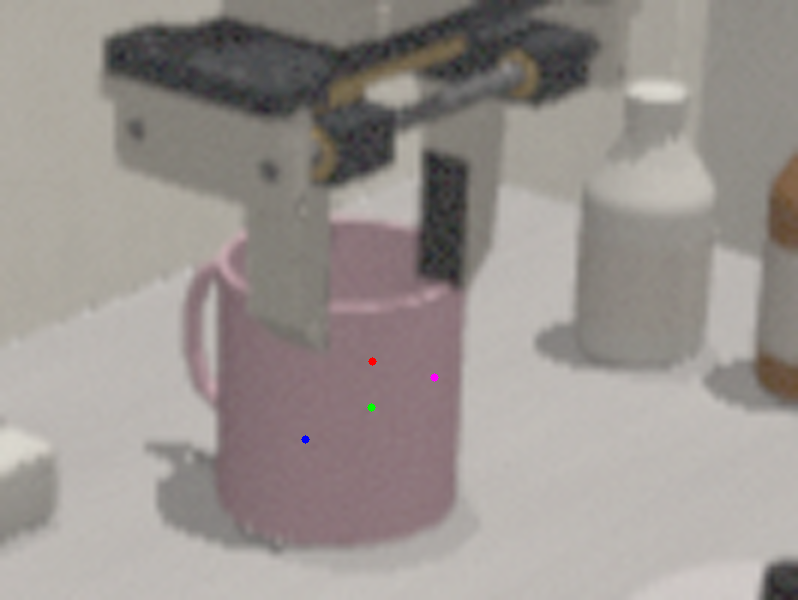

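The picture shows the left fingertip edge at crop (248,318)-(328,348) and the right pad's lower edge at (420,270)-(465,287). Both are about 93 px (15 real px) above where the reported TCP puts them. The true fingertips stand well above the reported pose, so I'll quantify that.

```bash
python3 - <<'E'
from h import *
from scipy.optimize import least_squares
d=load('pics/side3.npz')
p=np.array([ 0.44705403,-0.04631794,0.23967659])
uv=(np.array([[248,318],[328,348],[420,270],[465,287]])-3)/6+[280,130]
L=np.array([[.0095,.0538,-.017],[-.0095,.0538,-.017],[.0095,-.0348,-.017],[-.0095,-.0348,-.017]])
f=lambda o:(proj(d,p+L+o)-uv).ravel()
for m in (slice(0,4),slice(4,8),slice(0,8)):
    r=least_squares(lambda o:np.r_[f(o)[m],o[:2]*20],[0,0,0.03]); print(r.x,f(r.x).round(1))
c=load('pics/top3.npz'); d0=load('pics/side3.npz')
print('grip top/bottom tri',tri(ray(c,446.9,265.5),ray(d,412.2,230.7)))
E
```

```text
[-0.04821957  0.04931587  0.07295015] [ 2.6  1.1 -2.6 -1.1  4.1 -4.2  4.6 -4.5]
[-0.00243522  0.00115238  0.0376346 ] [ 0.5  4.8 -5.3  2.4  0.1  0.2 -0.1 -0.2]
[ 0.03344358 -0.04809785  0.01671212] [ 2.8  2.6 -3.5  0.1  0.6 -1.1  0.1 -1.7]
grip top/bottom tri (array([ 0.44740626, -0.34812225,  0.02915105]), np.float64(0.00048529551678615966))
```

The finger offset is about +36 mm in z, which explains the miss. I'll go back over the lid and descend in small steps, watching the force.

Call:
step_arm --motion '[[[0,5,0],0],[[0,5,0],0],[[0,5,0],0],[[0,5,0],0],[[0,5,0.5],0],[[0,5,1.3],0],[[0,5,2.2],0],[[0,5,3],0],[[0,5,3.2],0],[[0,5,3.2],0]]' --hand 100

```text
time: 5.9
tool_pos: [0.447, -0.3458, 0.0486]
tool_rot: [-3.142, 0.0, -0.001]
contact_force: [0.2, -0.1, -0.0]
opening: 0.0559
grip_force: 0.0
```

Call:
step_arm --motion '[[[0,0,0.1],0],[[0,0,0.2],0],[[0,0,0.3],0],[[0,0,0.4],0],[[0,0,0.5],0],[[0,0,0.5],0]]'

```text
time: 6.65
tool_pos: [0.4468, -0.3449, 0.0177]
tool_rot: [-3.141, 0.001, -0.0]
contact_force: [0.5, 0.1, -0.1]
opening: 0.0557
grip_force: 0.0
```

Call:
step_arm --motion '[[[0,0,0],0],[[0,0,0],0],[[0,0,0],0],[[0,0,0],0],[[0,0,0],0]]' --hand 255

```text
time: 7.28
tool_pos: [0.4471, -0.3451, 0.0185]
tool_rot: [3.142, -0.0, -0.0]
contact_force: [0.2, 0.6, 1.2]
opening: 0.0272
grip_force: 20.0
```

Gripped at 27 mm with 20 N, but shallowly. I'll open, go 9 mm deeper, regrip and lift.

Call:
step_arm --motion '[[[0,0,0],0],[[0,0,0],0],[[0,0,0.08],0],[[0,0,0.15],0],[[0,0,0.15],0]]' --hand 140

```text
time: 7.9
tool_pos: [0.4468, -0.3449, 0.0087]
tool_rot: [-3.141, 0.001, -0.0]
contact_force: [0.9, 0.1, -0.0]
opening: 0.0413
grip_force: 0.0
```

Call:
step_arm --motion '[[[0,0,0],0],[[0,0,0],0],[[0,0,0],0],[[0,0,0],0]]' --hand 255 --squeeze 30

```text
time: 8.4
tool_pos: [0.4471, -0.3452, 0.0094]
tool_rot: [3.141, -0.0, -0.0]
contact_force: [-0.9, 1.0, -0.2]
opening: 0.0273
grip_force: 30.0
```

Call:
step_arm --motion '[[[0,0,-0.2],0],[[0,0,-0.7],0],[[0,0,-1.4],0],[[0,0,-2.2],0],[[0,0,-3.0],0],[[0,0,-3.3],0],[[0,0,-3.3],0]]'

```text
time: 9.28
tool_pos: [0.4475, -0.3456, 0.2093]
tool_rot: [3.139, -0.003, -0.0]
contact_force: [0.1, -0.1, -3.3]
opening: 0.0273
grip_force: 30.0
```

The lid is lifted. Next I carry it over the pot.

Call:
step_arm --motion '[[[0.15,-0.8,0],0],[[0.3,-1.7,0],0],[[0.5,-2.6,0],0],[[0.65,-3.5,0],0],[[0.85,-4.5,0],0],[[1.0,-5.5,0],0],[[1.2,-6.5,0],0],[[1.35,-7.4,0],0],[[1.45,-7.9,0],0],[[1.49,-8.12,0],0]]'

```text
time: 10.52
tool_pos: [0.5357, 0.1435, 0.2058]
tool_rot: [3.141, 0.003, 0.002]
contact_force: [-0.1, -0.5, -2.6]
opening: 0.0276
grip_force: 30.0
```

Call:
step_arm --motion '[[[0,0,0.5],0],[[0,0,0.8],0],[[0,0,0.8],0],[[0,0,0.8],0]]'

```text
time: 11.02
tool_pos: [0.5369, 0.1414, 0.1598]
tool_rot: [3.141, -0.001, -0.001]
contact_force: [0.2, -0.6, -2.6]
opening: 0.0273
grip_force: 30.0
```

```bash
python3 - <<'E'
from grad import *
s=robot.observe(); p=s['tool_pos']; print(s['time'],p,s['tool_rot'],s['contact_force'],s['opening'])
c=snap('top','pics/top5.png'); d=snap('side','pics/side5.png')
for k,q in((c,'t'),(d,'s')): print(proj(k,[[p[0],p[1],p[2]+.024],[.537,.142,.102]]))
def g(a): return np.clip(a.astype(float)**0.6*255**0.4,0,255).astype(np.uint8)
f=lambda k,u,v:cv2.resize(k['pixels'][v:v+150,u:u+100,::-1],(400,600),interpolation=2)
cv2.imwrite('pics/c5.png',g(np.hstack([f(c,200,160),f(d,195,190)])))
E
```

```text
11.025 [0.53694996 0.14140905 0.15980863] [ 3.14144218e+00 -6.41715056e-04 -1.06486216e-03] [ 0.24567105 -0.63578665 -2.64975956] 0.027311049431726648
[[242.66932603 228.47365618]
 [249.27512934 232.92421226]]
[[243.32649371 232.65493115]
 [245.46288583 268.92094281]]
```

View pics/c5.png

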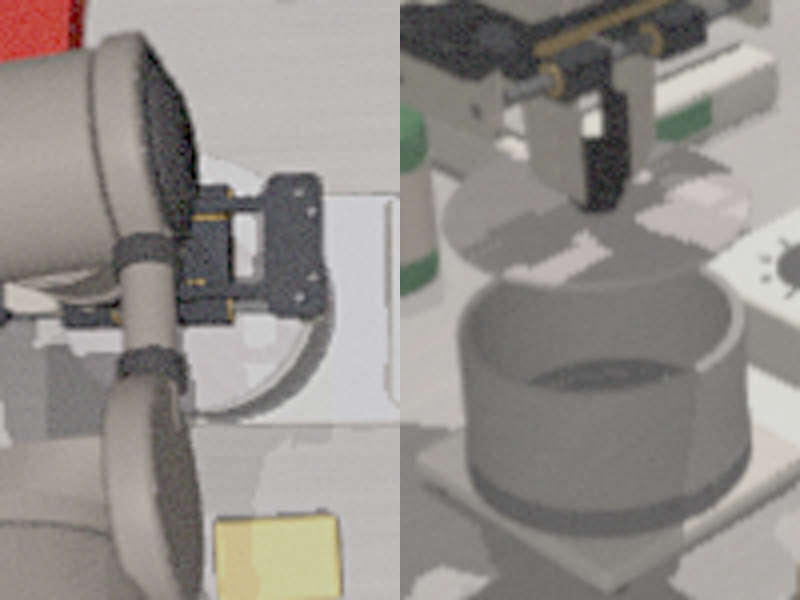

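The side crop shows the lid hovering level above the pot, with its ellipse spanning crop columns 443-748 and the pot rim 458-745. I'll fit the lid's flange circle to compare centres.

```bash
python3 - <<'E'
from grad import *
c=load('pics/top5.npz'); d=load('pics/side5.npz')
for z in(.161,.164,.168):
    print(z,'side',search([d],[(.075,z)],[.537,.1415]),'top',search([c],[(.075,z)],[.537,.1415]),'ts',search([c,d],[(.075,z)],[.537,.1415]))
c=load('pics/top3.npz'); d=load('pics/side3.npz')
print('pot3 side',search([d],[(.072,.102),(.065,.102)],[.537,.1415]))
E
```

```text
0.161 side [11.139   0.5385  0.1385] top [15.4926  0.5265  0.1295] ts [22.9148  0.538   0.131 ]
0.164 side [11.3347  0.5345  0.1415] top [15.3052  0.538   0.1305] ts [22.8632  0.5375  0.1305]
0.168 side [11.4155  0.5295  0.146 ] top [15.2773  0.5375  0.13  ] ts [21.6395  0.5265  0.1295]
pot3 side [32.6089  0.537   0.143 ]
```

The lid is centred within the clearance, so I'll lower it slowly while watching the force.

Call:
step_arm --motion '[[[0,0,0.3],0],[[0,0,0.5],0],[[0,0,0.65],0],[[0,0,0.75],0],[[0,0,0.82],0],[[0,0,0.88],0],[[0,0,0.88],0]]'

```text
time: 12.0
tool_pos: [0.5365, 0.142, 0.1064]
tool_rot: [3.141, 0.0, -0.0]
contact_force: [0.7, -0.8, -2.3]
opening: 0.0271
grip_force: 30.0
```

Call:
step_arm --motion '[[[0,0,0.03],0],[[0,0,0.06],0],[[0,0,0.09],0],[[0,0,0.09],0]]'

```text
time: 12.5
tool_pos: [0.5366, 0.142, 0.1014]
tool_rot: [3.142, -0.0, -0.0]
contact_force: [-1.5, -0.3, 1.0]
opening: 0.027
grip_force: 30.0
```

Call:
step_arm --motion '[[[0,0,0.02],0],[[0,0,0.02],0]]'

```text
time: 12.75
tool_pos: [0.5367, 0.142, 0.1014]
tool_rot: [3.142, -0.001, -0.0]
contact_force: [-4.5, -0.7, 9.9]
opening: 0.027
grip_force: 30.0
```

Call:
step_arm --motion '[[[0,0,0],0],[[0,0,0],0],[[0,0,0],0],[[0,0,-0.3],0],[[0,0,-0.8],0],[[0,0,-1.6],0],[[0,0,-2.2],0],[[0,0,-2.2],0]]' --hand 120

```text
time: 13.75
tool_pos: [0.5382, 0.1422, 0.2349]
tool_rot: [-3.141, -0.006, -0.0]
contact_force: [-0.3, -0.3, -0.2]
opening: 0.0484
grip_force: 0.0
```

The lid is released. Now I move above the knob and turn to its bar.

Call:
step_arm --motion '[[[-0.3,-0.5,0],-0.18],[[-0.6,-1.0,0],-0.36],[[-0.9,-1.6,0.2],-0.54],[[-1.3,-2.2,0.4],-0.72],[[-1.7,-2.7,0.8],-0.9],[[-1.97,-3.13,1.2],-1.08],[[-1.97,-3.13,1.5],-1.11],[[-1.97,-3.13,1.6],-1.11],[[-1.97,-3.13,1.6],-1.11]]' --hand 110

```text
time: 14.88
tool_pos: [0.4183, 0.3294, 0.1353]
tool_rot: [-3.141, 0.001, 1.109]
contact_force: [0.8, 0.2, 0.8]
opening: 0.0522
grip_force: 0.0
```

```bash
python3 - <<'E'
from grad import *
s=robot.observe(); p=s['tool_pos']; print(s['time'],p,s['tool_rot'],s['contact_force'],s['opening'])
c=snap('top','pics/top6.png'); d=snap('side','pics/side6.png')
for k in(c,d): print(proj(k,[[.537,.142,.125],p+[0,0,.019],[.42,.33,.034]]))
def g(a): return np.clip(a.astype(float)**0.6*255**0.4,0,255).astype(np.uint8)
f=lambda k,u,v:cv2.resize(k['pixels'][v:v+100,u:u+133,::-1],(400,300),interpolation=2)
cv2.imwrite('pics/c6.png',g(np.vstack([np.hstack([f(c,190,180),f(d,190,190)]),np.hstack([f(c,130,230),f(d,150,310)])])))
E
```

```text
14.875 [0.41833043 0.32940839 0.13529361] [-3.14093809e+00  1.23253509e-03  1.10855294e+00] [0.81948587 0.19389122 0.81264699] 0.052206372303830996
[[247.45013968 231.73799477]
 [165.52127605 283.63127864]
 [182.60946862 283.48650659]]
[[244.80890998 259.02645011]
 [206.25304047 313.31146535]
 [211.93145039 370.28023159]]
```

View pics/c6.png

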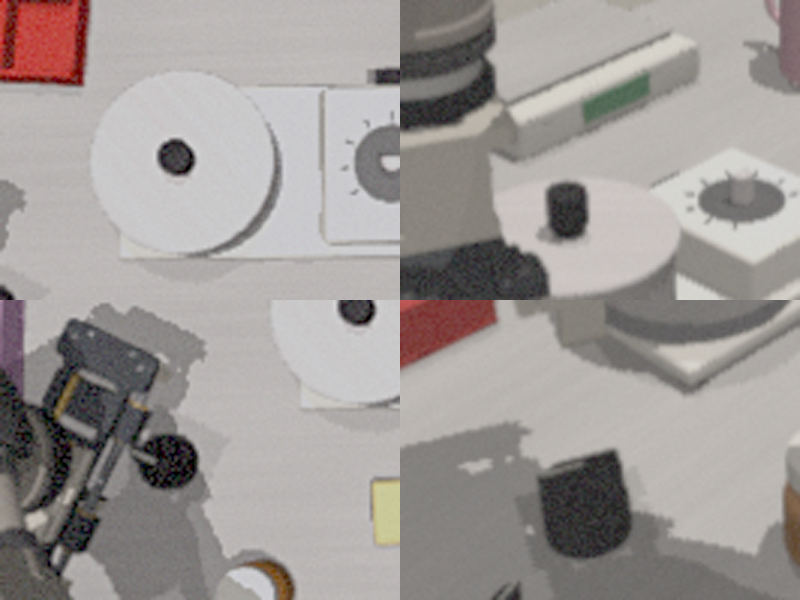

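The lid sits seated, with its grip at top (248.5,232.5) and side (246,260), both near the prediction. The gripper hovers over the knob, whose skirt centre is at top (186,283.7). I'll refine the knob position and the camera-to-tool bias.

```bash
python3 - <<'E'
from grad import *
c=load('pics/top6.npz'); d=load('pics/side6.npz'); c0=load('pics/top0.npz'); d0=load('pics/side0.npz')
print('lid grip tri',tri(ray(c,248.6,232.5),ray(d,246,260)))
v=lambda k:k['pixels'].max(2).astype(int)
m=biggest(box(v(c)<70,240,224,18,18)); m2=biggest(box(v(d)<60,236,248,20,25))
C=[cyl(.014,-.014,.014)]
print(m.sum(),m2.sum(),fit([c],[m],[cyl(.014,.111,.139)],[.537,.142],False),fit([d],[m2],[cyl(.014,.111,.139)],[.537,.142],False))
print('3d',fit([c,d],[m,m2],C,[.537,.142,.125],False))
print('lid flange',search([c],[(.075,.105)],[.537,.142]),search([c],[(.075,.102)],[.537,.142]))
k2=biggest(box(v(d)<55,192,355,36,45)); k2_0=biggest(box(v(d0)<55,190,352,40,45))
K=[cyl(.025,0,.02),bar]
k1=biggest(box(v(c0)<75,166,266,36,32))
a=[]
for w in(.9,1.0,1.1,1.2,1.3):
    R=Ro.from_euler('z',w).as_matrix(); KK=[P@R.T for P in K]
    print(w,fit([c0],[k1],KK,[.42,.33],False),fit([d0],[k2_0],KK,[.42,.33],False),fit([c0,d0],[k1,k2_0],KK,[.42,.33],False)[0])
# pot and shaft again from both
E
```

```text
lid grip tri (array([0.53563215, 0.13994558, 0.12233741]), np.float64(0.0005028052969878766))
111 216 (array([0.53492519, 0.13954632]), [np.float64(0.7547743055555556)]) (array([0.53286616, 0.14356516]), [np.float64(0.8050404184498335)])
3d (array([0.53607886, 0.14016461, 0.12133242]), [np.float64(0.7606126914660831), np.float64(0.8126649076517151)])
lid flange [14.5766  0.5355  0.141 ] [14.9294  0.536   0.1415]
0.9 (array([0.42005038, 0.32996702]), [np.float64(0.8424142359200146)]) (array([0.41996767, 0.3325523 ]), [np.float64(0.8469087340529932)]) [0.42008287 0.33099651]
1.0 (array([0.41981703, 0.32998654]), [np.float64(0.8406804463142491)]) (array([0.4204918 , 0.33270642]), [np.float64(0.8481236492239177)]) [0.42015732 0.33099722]
1.1 (array([0.42010351, 0.3295727 ]), [np.float64(0.8387509130752374)]) (array([0.41941513, 0.3324711 ]), [np.float64(0.8479371316306483)]) [0.41980844 0.33110221]
1.2 (array([0.42014658, 0.3297995 ]), [np.float64(0.8373746581586144)]) (array([0.42046679, 0.33264431]), [np.float64(0.85064039408867)]) [0.42018901 0.3312699 ]
1.3 (array([0.42001424, 0.33000824]), [np.float64(0.8342129208371246)]) (array([0.42031882, 0.33283272]), [np.float64(0.8545886389127136)]) [0.42033259 0.33125149]
```

Call:
step_arm --motion '[[[0.03,0.02,0.7],0],[[0.03,0.02,1.3],0],[[0.03,0.02,1.7],0],[[0.03,0.02,1.9],0],[[0.03,0.02,2.0],0],[[0.03,0.02,2.08],0],[[0.03,0.02,2.1],0],[[0.03,0.02,2.1],0]]'

```text
time: 15.98
tool_pos: [0.4206, 0.3311, 0.0103]
tool_rot: [3.141, -0.001, 1.11]
contact_force: [0.3, -0.2, 0.5]
opening: 0.052
grip_force: 0.0
```

Call:
step_arm --motion '[[[0,0,0],0],[[0,0,0],0],[[0,0,0],0],[[0,0,0],0],[[0,0,0],0]]' --hand 255 --squeeze 30

```text
time: 16.6
tool_pos: [0.4203, 0.3309, 0.0099]
tool_rot: [3.142, 0.0, 1.11]
contact_force: [-1.0, -0.5, -0.2]
opening: 0.0158
grip_force: 30.0
```

The knob's bar is gripped flat at 15.8 mm. Next I lift it, then carry and turn it over the shaft.

Call:
step_arm --motion '[[[0,0,-0.5],0],[[0,0,-1.4],0],[[0,0,-2.4],0],[[0,0,-3.3],0],[[0,0,-3.8],0],[[0,0,-3.8],0]]' --squeeze 45

```text
time: 17.35
tool_pos: [0.4212, 0.3315, 0.2401]
tool_rot: [3.139, -0.004, 1.11]
contact_force: [-0.0, 0.5, -1.0]
opening: 0.0158
grip_force: 45.0
```

Call:
step_arm --motion '[[[-0.4,0.4,0],0.14],[[-0.9,0.9,0],0.28],[[-1.5,1.45,0],0.44],[[-2.1,2.05,0],0.6],[[-2.7,2.65,0],0.76],[[-3.3,3.2,0],0.9],[[-3.9,3.75,0],1.02],[[-4.35,4.2,0],1.1],[[-4.52,4.36,0],1.125],[[-4.52,4.36,0],1.125]]'

```text
time: 18.6
tool_pos: [0.5334, -0.0284, 0.2365]
tool_rot: [-3.141, 0.002, -0.016]
contact_force: [-0.3, 0.1, -0.7]
opening: 0.016
grip_force: 45.0
```

Call:
step_arm --motion '[[[0,0,0.8],0],[[0,0,1.5],0],[[0,0,1.8],0],[[0,0,1.8],0]]'

```text
time: 19.1
tool_pos: [0.5324, -0.0265, 0.1284]
tool_rot: [-3.141, 0.004, -0.013]
contact_force: [-0.5, -0.4, -0.1]
opening: 0.0159
grip_force: 45.0
```

```bash
python3 - <<'E'
from grad import *
s=robot.observe(); p=s['tool_pos']; print(s['time'],p,s['tool_rot'],s['contact_force'],s['opening'])
c=snap('top','pics/top7.png'); d=snap('side','pics/side7.png')
for k in(c,d): print(proj(k,[p+[0,0,.014],p-[0,0,.01],[p[0],p[1],.082]]))
def g(a): return np.clip(a.astype(float)**0.6*255**0.4,0,255).astype(np.uint8)
f=lambda k,u,v:cv2.resize(k['pixels'][v:v+75,u:u+50,::-1],(400,600),interpolation=2)
cv2.imwrite('pics/c7.png',g(np.hstack([f(c,295,200),f(d,280,200)])))
E
```

```text
19.1 [ 0.53244013 -0.02654233  0.12841025] [-3.14057846  0.00392299 -0.0127192 ] [-0.45784597 -0.4113036  -0.08420654] 0.015870744051503273
[[318.34441812 230.54063224]
 [318.69944169 231.83406196]
 [319.20849289 233.68863889]]
[[303.85063395 223.3158889 ]
 [303.88600674 233.09570503]
 [303.93889538 247.56899234]]
```

View pics/c7.png

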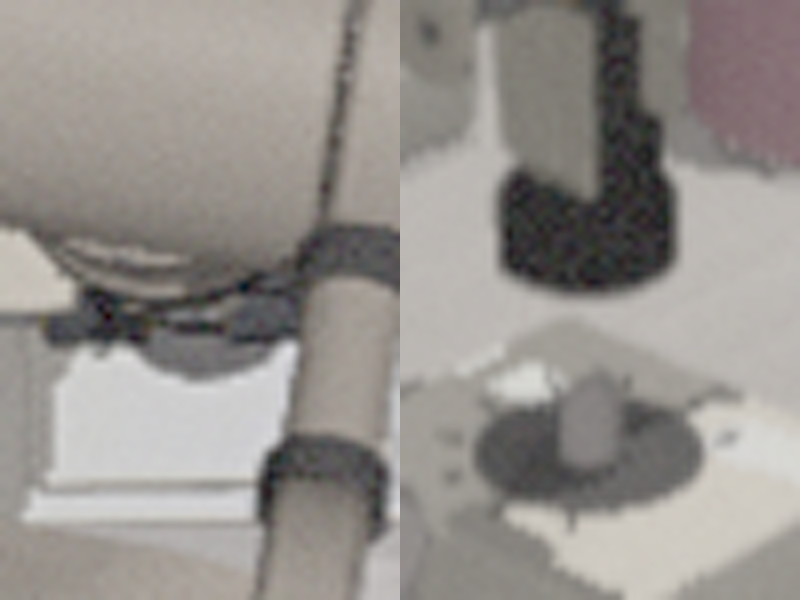

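The side crop shows the knob skirt centred at column 303.5 and the shaft at 303.6, so they are aligned laterally. I'll descend to just above the shaft and let it settle.

Call:
step_arm --motion '[[[0,0,0.2],0],[[0,0,0.4],0],[[0,0,0.5],0],[[0,0,0.5],0],[[0,0,0.5],0]]'

```text
time: 19.82
tool_pos: [0.5342, -0.0284, 0.1001]
tool_rot: [3.141, -0.0, -0.015]
contact_force: [0.7, -0.3, -0.1]
opening: 0.0157
grip_force: 45.0
```

```bash
python3 - <<'E'
from h import *
P=[]
for i in range(6):
    snap('side'); s=robot.observe(); P.append(np.r_[s['tool_pos'],s['tool_rot'][2],s['contact_force']])
print(np.round(P,4)); print(s['time'],np.mean(P,0).round(4))
E
```

```text
[[ 0.5342 -0.0285  0.1002 -0.0153 -1.2054  0.0263  0.0102]
 [ 0.5342 -0.0285  0.1002 -0.0153 -0.076   0.1834 -0.2193]
 [ 0.5342 -0.0284  0.1002 -0.0153  0.5571 -0.3741 -0.8665]
 [ 0.5341 -0.0284  0.1002 -0.0152  0.7343  0.6518 -0.8776]
 [ 0.5341 -0.0284  0.1002 -0.0152  0.5591  0.5731 -0.1112]
 [ 0.534  -0.0284  0.1001 -0.0152  0.2764  0.3489  0.22  ]]
20.125 [ 0.5341 -0.0284  0.1002 -0.0152  0.1409  0.2349 -0.3074]
```

Call:
step_arm --motion '[[[-0.017,-0.01,0.05],0],[[-0.017,-0.01,0.1],0],[[-0.017,-0.01,0.13],0],[[-0.017,-0.01,0.16],0],[[-0.017,-0.01,0.19],0],[[-0.017,-0.01,0.19],0]]'

```text
time: 20.88
tool_pos: [0.5328, -0.0274, 0.0883]
tool_rot: [-3.141, 0.0, -0.015]
contact_force: [0.4, 1.2, -0.9]
opening: 0.0159
grip_force: 45.0
```

There is no axial force with the underside below the shaft top, so it has entered. I continue to home.

Call:
step_arm --motion '[[[0,0,0.04],0],[[0,0,0.08],0],[[0,0,0.12],0],[[0,0,0.16],0],[[0,0,0.18],0],[[0,0,0.18],0]]'

```text
time: 21.62
tool_pos: [0.5328, -0.0274, 0.0775]
tool_rot: [-3.141, 0.0, -0.015]
contact_force: [-1.2, 5.6, 1.2]
opening: 0.0154
grip_force: 45.0
```

Call:
step_arm --motion '[[[0,-0.01,0.01],0],[[0,-0.01,0.03],0],[[0,-0.01,0.03],0],[[0,-0.01,0.03],0]]'

```text
time: 22.12
tool_pos: [0.5329, -0.0273, 0.0759]
tool_rot: [3.141, 0.0, -0.015]
contact_force: [-1.2, 2.3, 1.7]
opening: 0.0153
grip_force: 45.0
```

Call:
step_arm --motion '[[[0,0,0.02],0],[[0,0,0.04],0],[[0,0,0.06],0],[[0,0,0.06],0]]'

```text
time: 22.62
tool_pos: [0.533, -0.0273, 0.073]
tool_rot: [3.141, -0.0, -0.015]
contact_force: [-4.1, 2.1, 9.7]
opening: 0.0156
grip_force: 45.0
```

Call:
step_arm --motion '[[[0,0,0.02],0],[[0,0,0.04],0],[[0,0,0.055],0],[[0,0,0.055],0]]'

```text
time: 23.12
tool_pos: [0.533, -0.0273, 0.0701]
tool_rot: [3.141, -0.001, -0.015]
contact_force: [-4.7, 3.6, 12.0]
opening: 0.0158
grip_force: 45.0
```

Call:
step_arm --motion '[[[0,0,0.015],0],[[0,0,0.03],0],[[0,0,0.045],0],[[0,0,0.045],0],[[0,0,0.045],0]]'

```text
time: 23.75
tool_pos: [0.5331, -0.0273, 0.0696]
tool_rot: [3.141, -0.002, -0.015]
contact_force: [-10.8, 3.7, 29.9]
opening: 0.0159
grip_force: 45.0
```

At the stop: 30 N, with the TCP height matching fully home and pressed. I'll ease the side load slightly and verify numerically.

Call:
step_arm --motion '[[[-0.005,0,-0.005],0],[[-0.005,0,-0.005],0],[[-0.005,0,-0.005],0]]'

```text
time: 24.12
tool_pos: [0.5331, -0.0273, 0.0696]
tool_rot: [3.141, -0.003, -0.015]
contact_force: [-8.5, 3.1, 26.1]
opening: 0.0157
grip_force: 45.0
```

```bash
python3 - <<'E'
from fit import *
d6=load('pics/side6.npz'); d=snap('side','pics/side8.png'); s=robot.observe()
print(s['time'],s['tool_pos'],s['tool_rot'],s['contact_force'],s['grip_force'],s['qvel'].round(3))
v=lambda k:k['pixels'].max(2).astype(int)
for k in(d6,d):
    m=biggest(box(v(k)<60,236,248,20,25)); ys,xs=np.nonzero(m); print('lid grip px',m.sum(),xs.mean(),ys.mean())
m=biggest(box(v(d)<60,285,225,38,45)); ys,xs=np.nonzero(m); print('knob px',m.sum(),xs.min(),xs.max(),ys.max())
p=s['tool_pos']
for z in(.060,.066,.070): print(z,proj(d,cyl(.025,z,z)+[p[0],p[1],0])[:,1].max())
E
```

```text
24.175 [ 0.53312169 -0.02728889  0.06961406] [ 3.14077680e+00 -2.52983442e-03 -1.49199965e-02] [-8.35541495  3.12213923 26.84175592] 45.021541714668274 [ 0.    -0.     0.001 -0.    -0.    -0.001]
lid grip px 216 245.0787037037037 259.7175925925926
lid grip px 216 245.18055555555554 259.587962962963
knob px 528 290 315 263
0.06 261.612615545564
0.066 259.2709679395748
0.07 257.70341146917224
```

```bash
python3 -c "
from cell import robot
print(robot.hand_in())"
```

```text
the job is handed in; nothing more can be done
None
```

I handed the job in with the lid seated on the pot and the knob home on the D-shaft, still held pressed to its stop with about 26 N; the verdict was not shown, and no picture was viewed after pressing, only numeric checks.

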